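# Refit the battery of an upturned robot vacuum cleaner

### The job

Take the orange transport block out of the battery bay of the upturned robot vacuum and set it in the blue parts bin. Then fit the battery pack: hook its yellow tongue under the bay's green lip and swing the other end down until it lies flat in the bay and the red spring catch has snapped back over it. Leave the filter, the wheel and the jar where they stand, and let go of everything.

Things in the scene. Friction and masses are not known exactly. Their poses are not given: they have to be found in the camera images.
- vac: Upturned robot vacuum, fixed, on the left or right: white disc 300 mm across. Origin: disc centre at table height; z up; +x runs along the battery bay from red catch to green lip. Flat underside at z = 70 mm = bay floor (black). Two black drive wheels, inner faces y = +-101 mm, x = -37 to 17, reach z = 95; caster at x = 117 reaches z = 79.
- bay_floor (a point): Centre of the bay floor, 70 mm above vac's origin, same axes; the seated pack's underside is centred here (play +-1.5 mm in x, +-2 in y). Grey side guides 14.5 mm tall, inner faces y = +-29, outer +-35 mm, only at x = 40 to 75 and -61 to -38: between them the sides are open for fingers. Heel wall x = -61.5 to -67.5, 9 mm tall.
- lip_edge (a point): Middle of the lower front edge of the green lip: 66.5 mm along +x from bay_floor, 10.5 mm above the floor; axes as vac. The lip is 4 mm thick (top 14.5 mm above the floor), 66 mm wide, and overhangs the floor from here 9 mm to the green end wall (inner face 75.5 mm from bay_floor).
- vac_catch (a joint): Red spring catch at the bay's heel, slides to the vacuum's -x. 0 = home, over the pack's heel step; about 0.006 m as the heel passes; stop 0.010. Nose 36 mm wide, tip x = -56 mm, underside 11.5 mm over the floor; its slope (24 deg off vertical) rises to x = -65, 29 mm over the floor; back at x = -76. Spring 0.9 to 2 N; the heel snaps past it with 3 to 10 N downward.
- block_center (a point): Orange transport block, 90 g, loose, at first standing on the bay floor: base plate 84 x 46 x 10 mm (x, y, z) with an upright rib 60 x 24 x 32 mm on it (rib along x, 24 mm thick in y), 42 mm tall in all. This point is its centre, 21 mm above its underside; z up.
- bin: Blue open parts bin, fixed, outside 104 x 138 mm (x, y). Origin: centre of its underside; inner floor at z = 3 mm; walls 4 mm, 45 mm tall, the front wall (-x side, with a white blank label) 30 mm.
- pack_center (a point): Battery pack, about 0.3 kg, loose, right way up on the mat: 120 x 54 x 38 mm (x, y, z), dark grey, blue patch on top. This point: mid-body, 19 mm above the underside; +x towards the yellow tongue (a yellow mark on top is near that end), z up. At the heel (-x) a black step: the lowest 10 mm reach x = -60, above it the body ends at x = -51; the catch snaps over the step.
- pack_tongue (a point): Middle of the tongue's tip: 74 mm from pack_center along x, 3 mm above the underside; axes as pack_center. The yellow tongue is flush with the underside: 14 mm long (pack x = 60 to 74), 34 mm wide, 6 mm thick.
- mat: Black rubber mat 340 x 370 mm (x, y), 2 mm thick, fixed; the bin, the pack and the bystanders stand on it. Origin: centre of its underside.
- filter_center (a point): Bystander: upright round cartridge filter, 58 mm across, 60 mm tall, white with green end caps; its centre.
- wheel_center (a point): Bystander: spare wheel lying flat, 60 mm across, 34 mm tall at its axle, black with grey hub; its centre.
- jar_center (a point): Bystander: glass jar with red cap, 52 mm across, 62 mm tall; its centre.
Mind the look-alikes: they are no part of the job. There is more than one size of the part that bears block_center; the job needs the largest.

How it is judged:
By the outcome, as a careful person would: the job done as asked, in the order asked, and still so for the second after the job is handed in, with the robot touching nothing.
It also fails if it takes over 58 s, if anything falls off the work surface, if the arm or the gripper's body presses on something with over 40 N, if the wrist force passes 120 N, or if a joint passes its speed limit or range.

### The arm

A 7-joint arm with a two-finger parallel gripper is mounted at the origin on the work surface. World frame = base frame: x ahead of the robot, y to its left, z up, the work surface at z = 0. Lengths are in m, angles in rad, forces in N, time in s.
With the tool pointing down it reaches from about 0.4 to 0.875 m from the base axis. Payload 6.5 kg.
Tool frame: the origin (TCP) lies at the very end of the fingers, on their centre line; the grasp point (between the pads) lies tcp_to_grasp behind it (tcp_to_grasp is the distance from the TCP to the grasp point, in m); z points along the fingers, y is the direction in which the jaws open and shut (so a half turn about z gives the same grasp; the last joint's range is limited). The gripper opens to 88 mm and grips with 3 to 60 N. Pads are 18 mm wide; open, the fingers measure 123 mm over their backs; the gripper's body (75 mm by 187 mm) begins 45 mm behind the grasp point.
Start: joints at [1.252, 0.536, -0.004, 1.538, 0.003, 1.067, -0.071], TCP at [0.163, -0.629, 0.239] pointing down, gripper open.
Joint ranges: [-2.7, 2.7], [-0.37, 2.16], [-1.27, 1.26], [0.24, 2.4], [-1.31, 4.45], [0.19, 1.91], [-2.76, 2.76]. Speed limits (rad/s): [2.39, 2.39, 3.14, 3.14, 3.14, 3.14, 3.14].

### API

Orientations are given as [roll, pitch, yaw] about the fixed x, y, z axes, in that order (R = Rz(yaw) Ry(pitch) Rx(roll)).
In Python, from rig import * gives the robot as it stands. The module is installed in compiled form; this text tells all that it offers.
- The arm moves only by the tool play_rows, never from a script. Its argument "steps" is a list of rows, each a list of 7 numbers: the shift along the tool's x, y, z in mm, then the turn, a rotation vector about the tool's x, y, z in rad, then the opening, from 0 (shut) to 1 (fully open). A call has 1 to 20 rows; each row shifts and turns the commanded pose from where the row before left it, along the tool's axes as they then stand; what a row does not reach is not made up. A row lasts 1/10 s, in which the tool goes at most 50 mm and 8.59 degrees, less where a joint would pass 70% of its speed; a pose out of reach is approached as far as the arm can. A call with a gripper value outside its range is refused whole. The fingers move at their own pace and stop on an object; the grip force is fixed at half the most. Time passes only in rows, so rows that do not move let the fingers close. It gives the time, the measured TCP pose, the force and the opening at its end, in the units of the state.
- state(): the state, without advancing time (a new reading comes with each control period).
- snapshot(name): name is "scene" or "side" or "wrist"; returns the picture (480x640x3 uint8, red, green, blue); there is no depth.
- camera_info(name): a dict with "fx", "fy", "cx", "cy" (pixels), "k1" (the pictures are not rectified: a ray, as slopes to the right and down, at radius r is drawn at 1 + k1 r^2 times it, then the intrinsics apply), "eye" and "rotation" of the camera in the world; the wrist camera has in their place "tool_from_camera" (4x4, takes a point from camera to tool coordinates, whose origin is the TCP and whose axes are the flange's). Camera axes: x right, y up, looking along -z (the intrinsics and any distortion apply to the point x, -y, -z); pixel columns grow to the right and rows downward; lengths in m; the calibration is good to about 2 mm. A picture is of the moment at which its call begins: read the wrist's pose just before it. camera_info takes no time and is no camera call.
- finish_job(): hands the job in, once; it reports no verdict.
The state is a dict: "t": time; "q": joint angles; "qd": joint speeds; "effort": joint torques, N m; "position": TCP position; "tool_rot": TCP orientation; "wrist_force": force on the tool from outside, world axes, zero at the start; "torque": the same for the moment, N m; "opening": finger opening in m.
Only numpy, scipy, OpenCV 4.12 (cv2) and the standard library are available. Lean on these libraries where they do the work, as an engineer would, in place of code of your own. Each camera call takes 0.05 s, during which the arm holds its last target.

## Working session

There is one attempt and no reset: what is moved stays moved. The work goes in short steps, Python scripts to look and compute and a tool call to move; the robot and the scene stay as the last step left them, time stands still between calls to the robot, and variables do not carry over. Pictures are saved under pics/ and viewed, and the job is handed in when it is done.

Besides the shell and the picture viewer there is one more tool, called after "Emit:" in YAML: its name, and indented under it one key for each argument. play_rows: Moves the arm, as the interface text tells. Its arguments: {"type":"object","properties":{"steps":{"type":"array"}},"required":["steps"]}

```bash
mkdir -p pics; ls
python3 - <<'E'
from rig import *
import cv2, numpy as np
s=state()
for k,v in s.items(): print(k,np.round(v,4) if not isinstance(v,dict) else v)
for n in ["scene","side","wrist"]:
    im=snapshot(n); cv2.imwrite(f"pics/{n}0.png",im[:,:,::-1])
    print(n,camera_info(n))
E
```

```text
pics
t 0.0
q [ 1.2518  0.5372 -0.0045  1.5389  0.0026  1.0673 -0.0712]
qd [-0.001  -0.0001 -0.0006 -0.0023  0.0003  0.0008  0.0008]
effort [ 1.20000e-03 -5.70975e+01  9.91500e-01 -2.51600e+01 -5.62000e-02
  1.81000e-02  2.00000e-04]
position [ 0.1625 -0.6287  0.2378]
tool_rot [-3.1399e+00  1.0000e-04  2.5290e-01]
wrist_force [-0.4463  0.643  -0.2996]
torque [ 0.0064  0.0084 -0.0334]
opening 0.0884
scene {'fx': 598.4886966409958, 'fy': 598.4886966409958, 'cx': 318.60871316877046, 'cy': 230.3889045440244, 'k1': -0.20696074449687882, 'eye': array([ 1.40779166, -0.62541217,  1.11400759]), 'rotation': array([0.77338939, 0.00233354, 0.9583216 ])}
side {'fx': 466.1655416442937, 'fy': 466.1655416442937, 'cx': 324.7403466155607, 'cy': 232.62627529434428, 'k1': -0.06972525809578044, 'eye': array([ 0.39809142, -0.80406164,  0.68436083]), 'rotation': array([ 0.9346918 , -0.00154002, -0.27298162])}
wrist {'fx': 343.250662194589, 'fy': 343.250662194589, 'cx': 323.39108984984006, 'cy': 237.08479850662735, 'k1': -0.032543204666024374, 'tool_from_camera': array([[ 2.97870648e-04,  9.60370045e-01,  2.78727981e-01,
         7.19973291e-02],
       [ 9.99999020e-01,  9.52710167e-05, -1.39693828e-03,
        -4.94512408e-04],
       [-1.36813238e-03,  2.78728123e-01, -9.60369076e-01,
        -1.45955472e-01],
       [ 0.00000000e+00,  0.00000000e+00,  0.00000000e+00,
         1.00000000e+00]])}
```

Run:
```python
import rig
print([n for n in dir(rig) if not n.startswith('_')])
print(getattr(rig,'tcp_to_grasp',None))
```

```text
['IKError', 'camera_info', 'finish_job', 'snapshot', 'state', 'tcp_to_grasp']
0.0187
```

View pics/scene0.png

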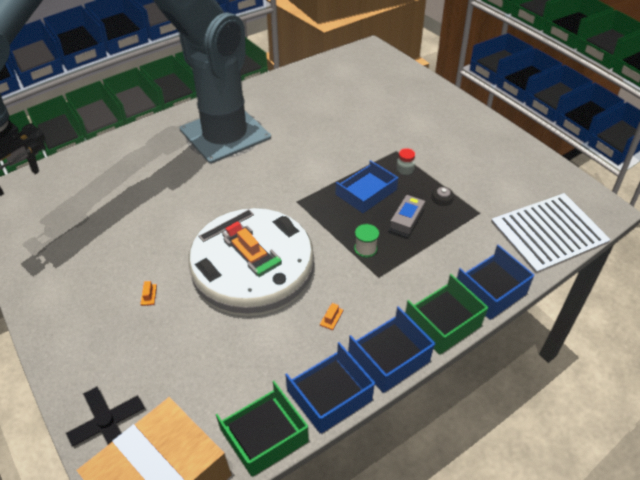

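View pics/side0.png

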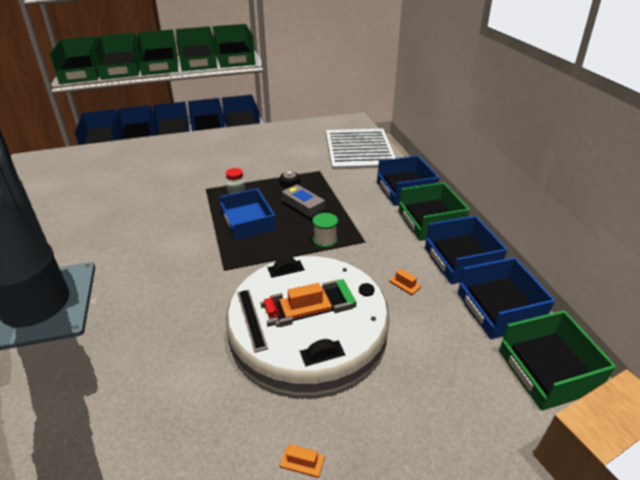

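View pics/wrist0.png

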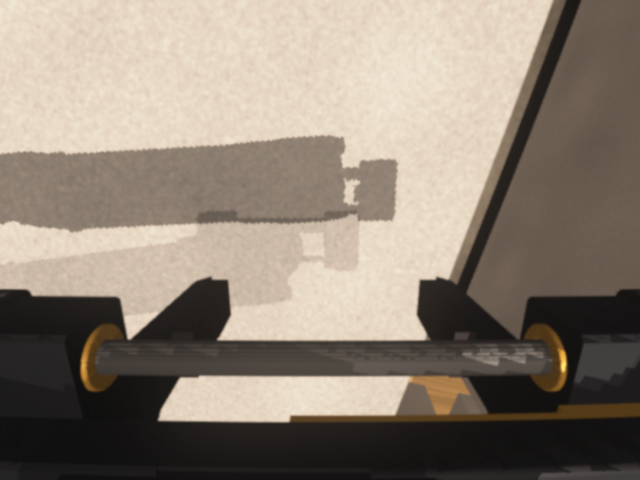

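```bash
cat > h.py <<'E'
from rig import *
import cv2, numpy as np
from scipy.spatial.transform import Rotation as R
def cam(n,st=None):
    c=camera_info(n); K=np.array([[c['fx'],0,c['cx']],[0,c['fy'],c['cy']],[0,0,1]]); D=np.array([c['k1'],0,0,0,0.])
    if n=='wrist':
        st=st or state()
        T=np.eye(4);T[:3,:3]=R.from_euler('xyz',st['tool_rot']).as_matrix();T[:3,3]=st['position']
        T=T@c['tool_from_camera']; return K,D,T[:3,:3],T[:3,3]
    return K,D,R.from_euler('xyz',c['rotation']).as_matrix(),np.array(c['eye'])
def rays(C,uv):
    K,D,Rm,e=C
    # model: distorted = u*(1+k1 r^2), same as cv
    p=cv2.undistortPointsIter(np.array(uv,float).reshape(-1,1,2),K,D,None,None,(3,100,1e-12)).reshape(-1,2)
    d=np.c_[p[:,0],-p[:,1],-np.ones(len(p))]@Rm.T
    return e,d
def onz(C,uv,z):
    e,d=rays(C,uv); return e+d*((z-e[2])/d[:,2])[:,None]
def proj(C,X):
    K,D,Rm,e=C
    P=(np.array(X,float).reshape(-1,3)-e)@Rm
    P=P*[1,-1,-1]
    return cv2.projectPoints(P,np.zeros(3),np.zeros(3),K,D)[0].reshape(-1,2)
def tri(Cs,uvs):
    A=np.zeros((3,3));b=np.zeros(3);L=[]
    for C,uv in zip(Cs,uvs):
        e,d=rays(C,[uv]);d=d[0]/np.linalg.norm(d[0]);M=np.eye(3)-np.outer(d,d);A+=M;b+=M@e;L.append((M,e))
    X=np.linalg.solve(A,b); return X,[np.linalg.norm(M@(X-e)) for M,e in L]
def mask(im,col):
    h=cv2.cvtColor(im,cv2.COLOR_RGB2HSV);H,S,V=[h[...,i].astype(int) for i in range(3)]
    m={'green':(H>45)&(H<80)&(S>130)&(V>80),'red':((H<6)|(H>172))&(S>150)&(V>80),'orange':(H>=7)&(H<19)&(S>150)&(V>100),
       'blue':(H>100)&(H<120)&(S>150)&(V>90),'yellow':(H>22)&(H<35)&(S>120)&(V>120)}[col]
    return m.astype(np.uint8)
def blobs(im,col,amin=15):
    n,l,s,c=cv2.connectedComponentsWithStats(mask(im,col))
    return [(s[i,4],np.round(c[i],1),s[i,:4]) for i in range(1,n) if s[i,4]>=amin]
E
python3 - <<'E'
from h import *
for n in ["scene","side"]:
    im=cv2.imread(f"pics/{n}0.png")[:,:,::-1].copy()
    for c in ['green','red','orange','blue','yellow']:
        for b in blobs(im,c): print(n,c,*b)
    x,y,w,h=(180,140,310,170) if n=='scene' else (190,150,210,260)
    f=min(800/w,600/h); cv2.imwrite(f"pics/{n}0z.png",cv2.resize(im[y:y+h,x:x+w,::-1],None,fx=f,fy=f,interpolation=cv2.INTER_CUBIC)); print(f)
E
```

```text
scene green 330 [366.6 232.4] [355 224  24  18]
scene green 132 [267.8 264.6] [258 258  22  15]
scene green 526 [452.9 310.1] [409 276  79  62]
scene green 917 [264.3 427.6] [217 383  90  81]
scene red 148 [406.3 154.4] [399 149  16  12]
scene red 122 [233.6 227.9] [226 222  16  13]
scene orange 205 [246.7 237.4] [237 229  21  19]
scene orange 267 [248.  250.5] [232 238  34  24]
scene orange 272 [148.1 293.6] [141 282  15  23]
scene orange 309 [331.3 316.4] [321 304  22  25]
scene blue 852 [367.2 184.6] [337 163  61  39]
scene blue 146 [407.9 209.6] [400 203  17  14]
scene blue 368 [497.6 283.2] [460 256  73  47]
scene blue 609 [397.  346.9] [351 308  84  69]
scene blue 746 [335.2 385.5] [287 344  89  75]
scene yellow 22 [413.8 200.1] [410 198   8   5]
2.5806451612903225
side green 69 [420.5 185.9] [402 183  38   7]
side green 144 [450.  206.7] [424 183  45  35]
side green 78 [409.8 214.9] [400 202  21  28]
side green 313 [324.9 219.9] [313 213  25  15]
side green 188 [345.  291.3] [337 280  18  23]
side green 573 [570.2 348.5] [508 311 107  75]
side green 228 [524.7 369. ] [503 340  44  59]
side red 150 [233.6 173.1] [226 168  16  12]
side red 203 [271.2 307.2] [264 297  15  21]
side orange 409 [405.3 281.4] [390 269  31  26]
side orange 1209 [305.1 300.9] [279 284  53  34]
side orange 26 [585.9 446.8] [576 436  22  23]
side orange 951 [302.  460.3] [280 445  44  32]
side blue 78 [425.6 172.3] [413 156  26  26]
side blue 52 [385.8 183.2] [378 173  17  23]
side blue 19 [403.8 181.9] [398 181  13   3]
side blue 815 [245.9 210.8] [220 188  55  40]
side blue 107 [302.5 195.2] [294 190  18  11]
side blue 293 [474.7 238.2] [430 216  77  44]
side blue 107 [439.7 254.6] [427 238  26  35]
side blue 430 [514.5 284.4] [463 258  91  57]
side blue 144 [476.4 303.7] [460 282  34  46]
side yellow 18 [292. 189.] [289 188   7   4]
2.3076923076923075
```

View pics/scene0z.png

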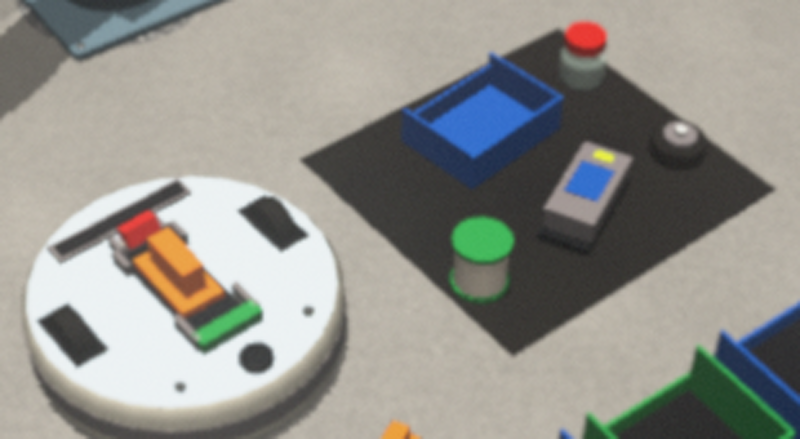

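View pics/side0z.png

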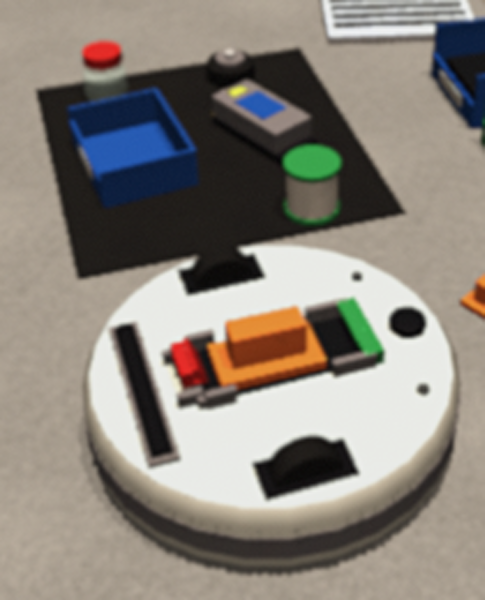

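Run:
```python
from h import *
S=cam('scene');D=cam('side')
def show(n,a,b,z=None):
    X,r=tri([S,D],[a,b]); print(n,np.round(X,4),'res',np.round(r,4), 'onz' , *( [np.round(onz(S,[a],z)[0],4),np.round(onz(D,[b],z)[0],4)] if z is not None else []))
show('lip',(267.8,264.6),(345,291.3),.0845)
show('catch',(233.6,227.9),(271.2,307.2),.09)
show('filtertop',(366.6,232.4),(324.9,219.9-0),.062)
show('jar top',(406.3,152),(233.6,171),.064)
show('blue patch',(407.9,209.6),(302.5,195.2),.040)
show('yellow',(413.8,200.1),(292,189),.040)
f=2.58065;g=2.3077
sc=lambda x,y:(180+x/f-.3,140+y/f-.3); sd=lambda x,y:(190+x/g-.3,150+y/g-.3)
show('mat far r (774,187)',sc(774,187),sd(300,50),.002)
show('mat jar',sc(560,29),sd(38,91),.002)
show('mat near',sc(302,160),sd(80,276),.002)
show('mat filt',sc(513,354),sd(404,212),.002)
show('wheel hub',sc(680,131),sd(230,53),.036)
# vac disc: white mask fit ellipse -> rough
show('caster',sc(257,357),sd(407,322),.079)
# bin top corners
show('bin c1',sc(404,108),sd(69,133))
show('bin c2',sc(495,60),sd(159,92))
show('bin c3',sc(562,99),sd(195,150))
show('block rib top', (246.7-1,237.4-2),(305,292),.112)
```

```text
lip [ 0.6053 -0.2065  0.0829] res [0.0002 0.0002] onz [ 0.6064 -0.207   0.0845] [ 0.6048 -0.2084  0.0845]
catch [ 0.4646 -0.2165  0.0902] res [0.0011 0.0011] onz [ 0.4633 -0.2153  0.09  ] [ 0.4649 -0.2176  0.09  ]
filtertop [0.6399 0.0548 0.0624] res [0.0001 0.0001] onz [0.6395 0.0552 0.062 ] [0.6401 0.0552 0.062 ]
jar top [0.4609 0.3395 0.0677] res [0.0006 0.0006] onz [0.4568 0.3437 0.064 ] [0.4615 0.3451 0.064 ]
blue patch [0.6221 0.2077 0.0416] res [0.0002 0.0002] onz [0.6207 0.2091 0.04  ] [0.6227 0.2099 0.04  ]
yellow [0.6027 0.2457 0.041 ] res [0.0003 0.0003] onz [0.6022 0.2462 0.04  ] [0.603  0.2478 0.04  ]
mat far r (774,187) [0.7165 0.39   0.003 ] res [0.0024 0.0024] onz [0.7138 0.3938 0.002 ] [0.7171 0.3875 0.002 ]
mat jar [ 0.3797  0.3808 -0.    ] res [0.0012 0.0012] onz [0.3803 0.3804 0.002 ] [0.3803 0.3752 0.002 ]
mat near [0.3952 0.0101 0.0036] res [0.0004 0.0004] onz [0.3942 0.0107 0.002 ] [0.3951 0.0126 0.002 ]
mat filt [0.7308 0.0241 0.0027] res [0.0001 0.0001] onz [0.7303 0.0246 0.002 ] [0.7311 0.0248 0.002 ]
wheel hub [0.6162 0.342  0.0364] res [0.0006 0.0006] onz [0.6165 0.3417 0.036 ] [0.6162 0.344  0.036 ]
caster [ 0.6483 -0.2034  0.0746] res [0.0005 0.0005] onz [ 0.6511 -0.2047  0.079 ] [ 0.6466 -0.2083  0.079 ]
bin c1 [0.4185 0.1291 0.0652] res [0.0248 0.0248] onz
bin c2 [0.4996 0.1751 0.1123] res [0.0149 0.0149] onz
bin c3 [0.5316 0.2371 0.0201] res [0.0405 0.0405] onz
block rib top [ 0.5257 -0.2165  0.1138] res [0.0029 0.0029] onz [ 0.5214 -0.213   0.112 ] [ 0.5268 -0.2185  0.112 ]
```

```bash
cat >> h.py <<'E'
from scipy.linalg import logm,expm
def pose(p,rpy):
    T=np.eye(4);T[:3,:3]=R.from_euler('xyz',rpy).as_matrix();T[:3,3]=p;return T
def cur():
    s=state();return pose(s['position'],s['tool_rot'])
def row(T0,T1,n):
    """one row repeated n times takes T0 to T1"""
    Rel=np.linalg.inv(T0)@T1; L=logm(Rel).real/n; E=expm(L)
    r=np.r_[E[:3,3]*1000, R.from_matrix(E[:3,:3]).as_rotvec()]
    r=np.r_[np.round(r[:3],1),np.round(r[3:],4)]; 
    T=T0.copy()
    S=np.eye(4);S[:3,3]=r[:3]/1000;S[:3,:3]=R.from_rotvec(r[3:]).as_matrix()
    zs=[]
    for _ in range(n): T=T@S; zs.append(T[2,3])
    print(n,'x',r.tolist(),'end',np.round(T[:3,3],4),np.round(R.from_matrix(T[:3,:3]).as_euler('xyz'),4),'|mm|',np.round(np.linalg.norm(r[:3]),1),'minz',round(min(zs),4))
    return T
def pt(T): return (np.round(T[:3,3],4),np.round(R.from_matrix(T[:3,:3]).as_euler('xyz'),4))
E
python3 - <<'E'
from h import *
row(cur(),pose([.50,-.21,.26],[np.pi,0,.07]),16)
E
```

```text
16 x [25.2, -22.3, -1.4, -0.0001, 0.0, 0.0114] end [ 0.5001 -0.2105  0.2606] [3.1412e+00 2.0000e-04 7.0400e-02] |mm| 33.7 minz 0.2395
```

Emit:
play_rows:
  steps:
    - [25.2,-22.3,-1.4,-0.0001,0,0.0114,0.7]
    - [25.2,-22.3,-1.4,-0.0001,0,0.0114,0.7]
    - [25.2,-22.3,-1.4,-0.0001,0,0.0114,0.7]
    - [25.2,-22.3,-1.4,-0.0001,0,0.0114,0.7]
    - [25.2,-22.3,-1.4,-0.0001,0,0.0114,0.7]
    - [25.2,-22.3,-1.4,-0.0001,0,0.0114,0.7]
    - [25.2,-22.3,-1.4,-0.0001,0,0.0114,0.7]
    - [25.2,-22.3,-1.4,-0.0001,0,0.0114,0.7]
    - [25.2,-22.3,-1.4,-0.0001,0,0.0114,0.7]
    - [25.2,-22.3,-1.4,-0.0001,0,0.0114,0.7]
    - [25.2,-22.3,-1.4,-0.0001,0,0.0114,0.7]
    - [25.2,-22.3,-1.4,-0.0001,0,0.0114,0.7]
    - [25.2,-22.3,-1.4,-0.0001,0,0.0114,0.7]
    - [25.2,-22.3,-1.4,-0.0001,0,0.0114,0.7]
    - [25.2,-22.3,-1.4,-0.0001,0,0.0114,0.7]
    - [25.2,-22.3,-1.4,-0.0001,0,0.0114,0.7]
    - [0,0,0,0,0,0,0.7]
    - [0,0,0,0,0,0,0.7]

```text
t: 1.95
position: [0.5002, -0.2105, 0.2605]
tool_rot: [3.14, 0.001, 0.072]
wrist_force: [-0.6, -0.1, -0.4]
opening: 0.0616
```

Run:
```python
from h import *
s=state(); print(np.round(s['position'],4),np.round(s['tool_rot'],4),np.round(s['q'],3),np.round(s['wrist_force'],2),s['t'])
im=snapshot('wrist'); cv2.imwrite("pics/w1.png",im[:,:,::-1])
np.save('w1.npy',np.r_[s['position'],s['tool_rot']])
for c in ['green','red','orange']:
    for b in blobs(im,c): print(c,*b)
```

```text
[ 0.5002 -0.2105  0.2605] [3.1401e+00 6.0000e-04 7.2100e-02] [ 0.466  0.338 -0.189  1.793  0.075  1.017 -1.251] [-0.58 -0.07 -0.41] 1.95
green 3400 [47.5 43.4] [17  9 62 70]
green 272 [103.1  60.3] [85 28 28 59]
green 16 [80.9 83.1] [78 82  7  3]
green 1193 [327.2  98.9] [292  90  72  19]
red 827 [326.4 251.5] [308 240  38  24]
orange 3785 [326.  191.3] [302 141  52  90]
orange 1478 [523.4 248.6] [496 222  54  51]
orange 264 [146. 362.] [142 335  11  56]
orange 228 [501.3 369.8] [496 344  10  47]
```

View pics/w1.png

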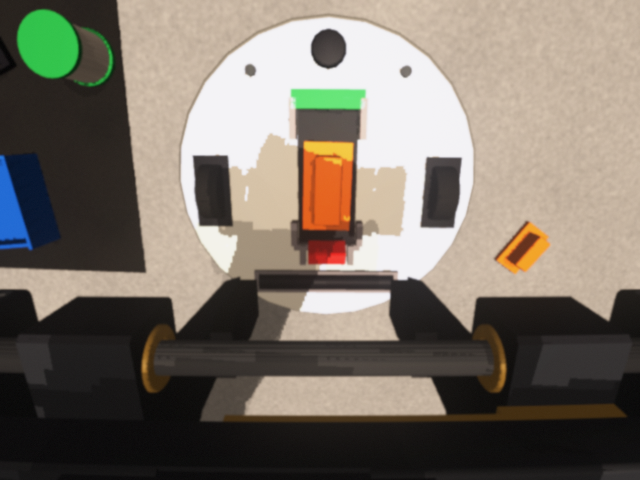

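Run:
```python
from h import *
p=np.load('w1.npy'); st={'position':p[:3],'tool_rot':p[3:]}
im=cv2.imread('pics/w1.png')[:,:,::-1].copy()
C=cam('wrist',st)
m=mask(im,'green'); m[:,:280]=0
c=max(cv2.findContours(m,0,1)[0],key=cv2.contourArea)
b=cv2.boxPoints(cv2.minAreaRect(c)); print(b); L=onz(C,b,.0845); print('lip',np.round(L,4)); print('sides',[round(float(np.linalg.norm(L[i]-L[i-1])),4) for i in range(4)],'c',L.mean(0))
h=cv2.cvtColor(im,cv2.COLOR_RGB2HSV)
# rim: white pixels hull upper portion
w=((h[...,2]>215)&(h[...,1]<25)).astype(np.uint8)
n,l,s,_=cv2.connectedComponentsWithStats(w); i=1+np.argmax(s[1:,4]); 
cc=cv2.convexHull(max(cv2.findContours((l==i).astype(np.uint8),0,1)[0],key=cv2.contourArea)).reshape(-1,2)
q=cc[(cc[:,1]<230)]
for z in (.07,.065):
    X=onz(C,q,z)[:,:2]; A=np.c_[2*X,np.ones(len(X))]; sol=np.linalg.lstsq(A,(X**2).sum(1),rcond=None)[0]
    r=np.sqrt(sol[2]+sol[:2]@sol[:2]); e=np.linalg.norm(X-sol[:2],axis=1)-r; print('disc',z,sol[:2],r,np.abs(e).max(),len(q))
print('caster',onz(C,[[328.5,48]],.079), 'holes',onz(C,[[250,70.5],[405.5,71]],.07))
m=mask(im,'red');c=max(cv2.findContours(m,0,1)[0],key=cv2.contourArea);b=cv2.boxPoints(cv2.minAreaRect(c));print('red',b,np.round(onz(C,b,.099),4))
m=mask(im,'orange');m[:,:280]=0;m[:,380:]=0;m[300:]=0
c=max(cv2.findContours(m,0,1)[0],key=cv2.contourArea);b=cv2.boxPoints(cv2.minAreaRect(c));print('orange',b,np.round(onz(C,b,.08),4))
z=im[70:280,270:390];cv2.imwrite('pics/w1z.png',cv2.resize(z[:,:,::-1],None,fx=2.8,fy=2.8,interpolation=2))
```

```text
[[292.  90.]
 [363.  90.]
 [363. 108.]
 [292. 108.]]
lip [[ 0.6102 -0.1752  0.0845]
 [ 0.6147 -0.2371  0.0845]
 [ 0.5999 -0.2386  0.0845]
 [ 0.5953 -0.176   0.0845]]
sides [0.0149, 0.062, 0.0149, 0.0628] c [ 0.60501688 -0.20671437  0.0845    ]
disc 0.07 [ 0.53119915 -0.21195697] 0.14277206800208908 0.000490606005433436 43
disc 0.065 [ 0.53059326 -0.21206819] 0.14489379682315845 0.0004978968776344073 43
caster [[ 0.64711664 -0.20446864  0.079     ]] holes [[ 0.62576603 -0.13529153  0.07      ]
 [ 0.63563343 -0.27525973  0.07      ]]
red [[308. 240.]
 [345. 240.]
 [345. 263.]
 [308. 263.]] [[ 0.4791 -0.1977  0.099 ]
 [ 0.4815 -0.2323  0.099 ]
 [ 0.4587 -0.2343  0.099 ]
 [ 0.4562 -0.1991  0.099 ]]
orange [[300.44943 229.71912]
 [303.08298 140.17892]
 [353.2161  141.65344]
 [350.58255 231.19363]] [[ 0.4833 -0.1893  0.08  ]
 [ 0.5684 -0.1871  0.08  ]
 [ 0.5705 -0.2331  0.08  ]
 [ 0.4854 -0.2387  0.08  ]]
```

View pics/w1z.png

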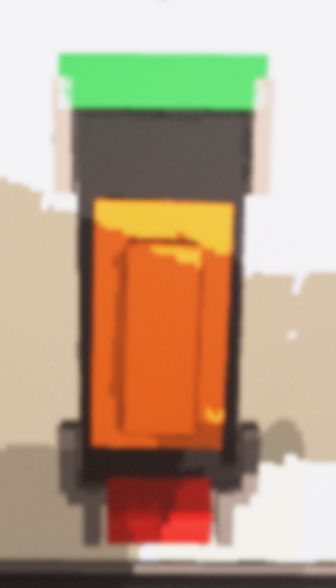

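Run:
```python
from h import *
p=np.load('w1.npy'); st={'position':p[:3],'tool_rot':p[3:]}
C=cam('wrist',st)
f=lambda L:[[270+x/2.8-.3,70+y/2.8-.3] for x,y in L]
for n,L,z in (('plate',[(92,199),(235,203),(222,450),(90,447)],.08),('rib',[(127,240),(201,243),(196,435),(122,432)],.112)):
    X=onz(C,f(L),z); print(n,np.round(X[:,:2],4).tolist(),X.mean(0)); 
    for i in range(4):
        d=X[(i+1)%4]-X[i]; print(round(float(np.linalg.norm(d)),4),round(float(np.arctan2(d[1],d[0])),3))
```

```text
plate [[0.5679, -0.1866], [0.57, -0.2335], [0.4861, -0.237], [0.4838, -0.1906]] [ 0.52694487 -0.21194159  0.08      ]
0.0469 -1.525
0.084 -3.1
0.0464 1.619
0.0842 0.048
rib [[0.5572, -0.1995], [0.5579, -0.2216], [0.4988, -0.2252], [0.4981, -0.2018]] [ 0.52799186 -0.21201093  0.112     ]
0.0222 -1.538
0.0593 -3.082
0.0234 1.601
0.0592 0.039
```

Run:
```python
from h import *
T=row(cur(),pose([.5275,-.212,.115],[np.pi,0,.045]),5)
T=row(T,pose([.5275,-.212,.085],[np.pi,0,.045]),3)
```

```text
5 x [5.6, 0.4, 29.1, 0.0004, 0.0002, 0.005] end [ 0.5276 -0.212   0.115 ] [-3.1414e+00 -1.0000e-04  4.5100e-02] |mm| 29.6 minz 0.115
3 x [-0.0, -0.0, 10.0, -0.0001, -0.0, 0.0] end [ 0.5276 -0.212   0.085 ] [ 3.1415e+00 -1.0000e-04  4.5100e-02] |mm| 10.0 minz 0.085
```

Emit:
play_rows:
  steps:
    - [5.6,0.4,29.1,0.0004,0.0002,0.005,0.7]
    - [5.6,0.4,29.1,0.0004,0.0002,0.005,0.7]
    - [5.6,0.4,29.1,0.0004,0.0002,0.005,0.7]
    - [5.6,0.4,29.1,0.0004,0.0002,0.005,0.7]
    - [5.6,0.4,29.1,0.0004,0.0002,0.005,0.7]
    - [0,0,10,0,0,0,0.7]
    - [0,0,10,0,0,0,0.7]
    - [0,0,10,0,0,0,0.7]
    - [0,0,0,0,0,0,0.7]
    - [0,0,0,0,0,0,0.1]
    - [0,0,0,0,0,0,0.1]
    - [0,0,0,0,0,0,0.1]
    - [0,0,0,0,0,0,0.1]
    - [0,0,0,0,0,0,0.1]
    - [0,0,0,0,0,0,0.1]

```text
t: 3.5
position: [0.5285, -0.2114, 0.0856]
tool_rot: [-3.141, -0.001, 0.045]
wrist_force: [-0.2, 0.0, 1.9]
opening: 0.0235
```

Run:
```python
from h import *
T=cur();T2=T.copy();T2[2,3]=.285
T=row(T,T2,6)
T=row(T,pose([.46,.13,.285],[np.pi,0,1.6]),13)
```

```text
6 x [0.0, -0.0, -33.2, 0.0, 0.0, 0.0] end [ 0.5283 -0.2115  0.2848] [-3.1414e+00 -1.4000e-03  4.5500e-02] |mm| 33.2 minz 0.1188
13 x [15.9, -25.0, -0.0, 0.0001, -0.0001, -0.1196] end [0.4604 0.1296 0.285 ] [-3.1413e+00 -2.0000e-04  1.6003e+00] |mm| 29.6 minz 0.2848
```

Emit:
play_rows:
  steps:
    - [0,0,-13.2,0,0,0,0.1]
    - [0,0,-33.2,0,0,0,0.1]
    - [0,0,-33.2,0,0,0,0.1]
    - [0,0,-33.2,0,0,0,0.1]
    - [0,0,-43.2,0,0,0,0.1]
    - [0,0,-43.2,0,0,0,0.1]
    - [15.9,-25.0,0,0,0,-0.1196,0.1]
    - [15.9,-25.0,0,0,0,-0.1196,0.1]
    - [15.9,-25.0,0,0,0,-0.1196,0.1]
    - [15.9,-25.0,0,0,0,-0.1196,0.1]
    - [15.9,-25.0,0,0,0,-0.1196,0.1]
    - [15.9,-25.0,0,0,0,-0.1196,0.1]
    - [15.9,-25.0,0,0,0,-0.1196,0.1]
    - [15.9,-25.0,0,0,0,-0.1196,0.1]
    - [15.9,-25.0,0,0,0,-0.1196,0.1]
    - [15.9,-25.0,0,0,0,-0.1196,0.1]
    - [15.9,-25.0,0,0,0,-0.1196,0.1]
    - [15.9,-25.0,0,0,0,-0.1196,0.1]
    - [15.9,-25.0,0,0,0,-0.1196,0.1]
    - [0,0,0,0,0,0,0.1]

```text
t: 5.5
position: [0.4573, 0.1323, 0.2854]
tool_rot: [3.141, -0.0, 1.609]
wrist_force: [0.8, -0.6, -1.0]
opening: 0.0236
```

Run:
```python
from h import *
s=state(); print(np.round(s['position'],4),np.round(s['tool_rot'],4),np.round(s['q'],3),np.round(s['wrist_force'],2),s['t'],s['opening'])
im=snapshot('wrist'); cv2.imwrite("pics/w2.png",im[:,:,::-1])
np.save('w2.npy',np.r_[s['position'],s['tool_rot']])
for c in ['green','red','orange','blue','yellow']:
    for b in blobs(im,c): print(c,*b)
```

```text
[0.4573 0.1323 0.2854] [ 3.1409e+00 -2.0000e-04  1.6085e+00] [ 0.189  0.244 -0.653  1.901  0.17   1.051 -0.497] [ 0.84 -0.57 -0.99] 5.5 0.02361423168302184
green 147 [447. 255.] [437 240  39  39]
green 194 [633.8 270.5] [627 248  13  42]
green 1785 [476.1 275.4] [451 253  51  45]
red 576 [334.7   7. ] [314   0  43  18]
red 31 [319. 207.] [304 207  31   1]
orange 11081 [323.  266.2] [272 206 103 136]
orange 409 [235.4 361.8] [231 328  11  65]
orange 419 [411.4 361.9] [405 328  12  65]
orange 823 [324.3 382.9] [295 376  58  17]
orange 1691 [461.3 413.6] [357 387 177  34]
orange 646 [202.8 417.5] [131 414 148   7]
blue 30 [364.5  81.1] [352  80  25   3]
blue 7294 [342.5 158.2] [283  83 107 128]
blue 1272 [474.2 140.1] [454 114  41  52]
yellow 490 [445.   89.6] [429  77  33  27]
yellow 180 [462.  104.9] [453  97  19  16]
yellow 92 [531.9 400.3] [528 389   9  19]
```

View pics/w2.png

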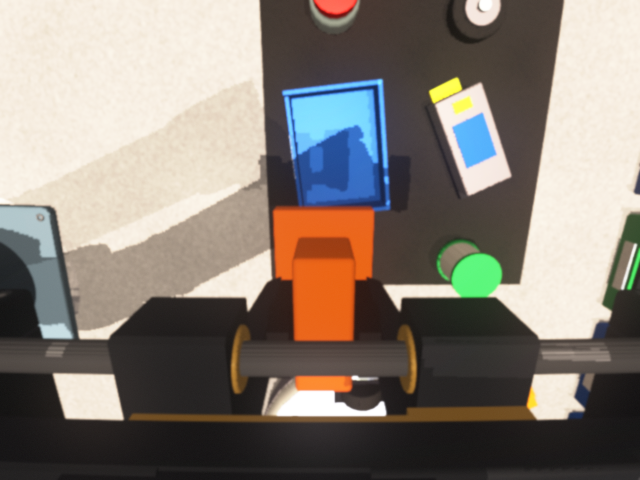

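Run:
```python
from h import *
im=cv2.imread('pics/w2.png')
cv2.imwrite('pics/w2z.png',cv2.resize(im[65:225,265:525],None,fx=3,fy=3,interpolation=2))
```

```text
(no output)
```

View pics/w2z.png

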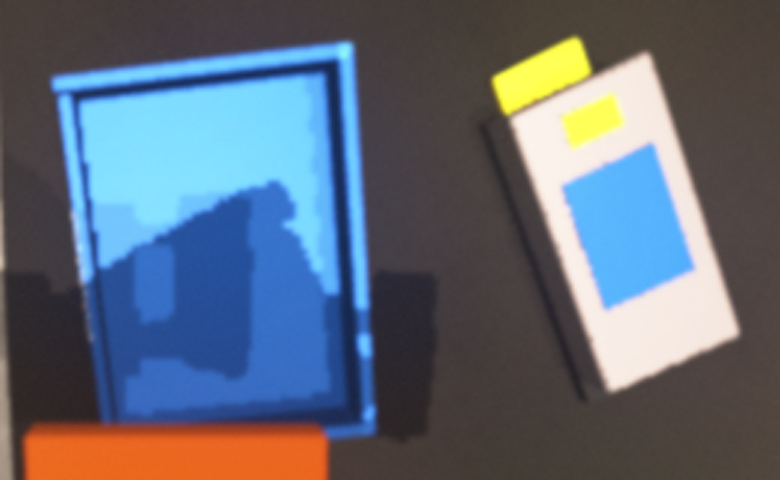

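Run:
```python
from h import *
p=np.load('w2.npy'); C=cam('wrist',{'position':p[:3],'tool_rot':p[3:]})
im=cv2.imread('pics/w2.png')[:,:,::-1].copy()
f=lambda L:[[265+x/3-.33,65+y/3-.33] for x,y in L]
def rep(n,X):
    print(n,np.round(X[:,:2],4).tolist(),'c',np.round(X.mean(0),4))
    for i in range(len(X)):
        d=X[(i+1)%len(X)]-X[i]; print('  ',round(float(np.linalg.norm(d)),4),round(float(np.arctan2(d[1],d[0])),3))
rep('bin rim R far->R near, L far',onz(C,f([(376,433),(353,43),(53,78)]),.047))
rep('bin floor',onz(C,f([(333,388),(325,75),(80,98),(125,418)]),.005))
rep('pack top',onz(C,f([(650,52),(740,333),(607,392),(511,118)]),.040))
rep('tongue',onz(C,f([(492,76),(577,37)]),.008))
m=mask(im,'blue');m[:,:430]=0
M=cv2.moments(m,True);print('patch',onz(C,[[M['m10']/M['m00'],M['m01']/M['m00']]],.04))
# block in hand: bottom? plate far edge corners
print('wheel',onz(C,[[485,6]],.036))
```

```text
bin rim R far->R near, L far [[0.5337, 0.129], [0.5136, 0.2655], [0.4102, 0.2501]] c [0.4858 0.2149 0.047 ]
   0.138 1.717
   0.1045 -2.994
   0.173 -0.776
bin floor [[0.5226, 0.1391], [0.5101, 0.2603], [0.4158, 0.2483], [0.4364, 0.1231]] c [0.4712 0.1927 0.005 ]
   0.1218 1.674
   0.0951 -3.015
   0.1268 -1.408
   0.0877 0.183
pack top [[0.6203, 0.2686], [0.6705, 0.1718], [0.6228, 0.1472], [0.5734, 0.2442]] c [0.6218 0.2079 0.04  ]
   0.1091 -1.092
   0.0537 -2.666
   0.1089 2.041
   0.0529 0.479
tongue [[0.5739, 0.2623], [0.6049, 0.2778]] c [0.5894 0.27   0.008 ]
   0.0346 0.462
   0.0346 -2.68
patch [[0.62162998 0.20878426 0.04      ]]
wheel [[0.61500658 0.34184227 0.036     ]]
```

Run:
```python
from h import *
T=row(cur(),pose([.472,.1905,.12],[np.pi,0,1.717]),7)
T=row(T,pose([.472,.1905,.0216],[np.pi,0,1.717]),6)
```

```text
7 x [8.4, 2.5, 23.6, 0.0002, 0.0001, -0.0163] end [0.472  0.1905 0.1202] [ 3.1413e+00 -2.0000e-04  1.7170e+00] |mm| 25.2 minz 0.1202
6 x [-0.0, -0.0, 16.4, 0.0001, -0.0, -0.0] end [0.472  0.1906 0.0218] [-3.1413e+00 -2.0000e-04  1.7170e+00] |mm| 16.4 minz 0.0218
```

Emit:
play_rows:
  steps:
    - [8.4,2.5,23.6,0.0002,0.0001,-0.0163,0.1]
    - [8.4,2.5,23.6,0.0002,0.0001,-0.0163,0.1]
    - [8.4,2.5,23.6,0.0002,0.0001,-0.0163,0.1]
    - [8.4,2.5,23.6,0.0002,0.0001,-0.0163,0.1]
    - [8.4,2.5,23.6,0.0002,0.0001,-0.0163,0.1]
    - [8.4,2.5,23.6,0.0002,0.0001,-0.0163,0.1]
    - [8.4,2.5,23.6,0.0002,0.0001,-0.0163,0.1]
    - [0,0,25,0,0,0,0.1]
    - [0,0,25,0,0,0,0.1]
    - [0,0,20,0,0,0,0.1]
    - [0,0,14,0,0,0,0.1]
    - [0,0,7,0,0,0,0.1]
    - [0,0,4,0,0,0,0.1]
    - [0,0,2,0,0,0,0.1]
    - [0,0,0,0,0,0,0.1]
    - [0,0,0,0,0,0,0.1]

```text
t: 7.15
position: [0.4737, 0.1899, 0.0231]
tool_rot: [3.141, -0.001, 1.714]
wrist_force: [1.4, 0.1, -1.8]
opening: 0.0239
```

Emit:
play_rows:
  steps:
    - [0,0,1.5,0,0,0,0.1]
    - [0,0,0,0,0,0,0.1]
    - [0,0,0,0,0,0,0.4]
    - [0,0,0,0,0,0,0.4]
    - [0,0,0,0,0,0,0.4]
    - [0,0,0,0,0,0,0.4]
    - [0,0,-15,0,0,0,0.4]
    - [0,0,-35,0,0,0,0.4]
    - [0,0,-40,0,0,0,0.85]
    - [0,0,-45,0,0,0,0.85]
    - [0,0,0,0,0,0,0.85]

```text
t: 8.25
position: [0.4764, 0.1916, 0.1622]
tool_rot: [3.132, -0.003, 1.714]
wrist_force: [1.1, -0.5, 0.9]
opening: 0.0574
```

Run:
```python
from h import *
s=state(); print(np.round(s['position'],4),np.round(s['tool_rot'],4),np.round(s['q'],3),np.round(s['wrist_force'],2),s['t'],s['opening'])
im=snapshot('wrist'); cv2.imwrite("pics/w3.png",im[:,:,::-1])
# grip target: pack x=-15
c=np.array([.6239,.2039]);u=np.array([np.cos(2.045),np.sin(2.045)]);g=c-.015*u;print(g)
T=row(cur(),pose([*g,.12],[np.pi,0,2.045]),7)
T=row(T,pose([*g,.0105],[np.pi,0,2.045]),6)
```

```text
[0.4764 0.1916 0.1622] [ 3.1321 -0.0033  1.7144] [ 0.02   0.48  -0.617  1.942  0.374  0.823 -0.656] [ 1.14 -0.47  0.91] 8.25 0.057436468276260824
[0.63074945 0.19055515]
7 x [-6.3, 21.4, 5.7, 0.0009, -0.0002, -0.0473] end [0.6307 0.1904 0.1202] [-3.1416e+00  3.0000e-04  2.0451e+00] |mm| 23.0 minz 0.1202
6 x [0.0, 0.0, 18.3, -0.0, 0.0, 0.0] end [0.6307 0.1904 0.0104] [-3.1416e+00  3.0000e-04  2.0451e+00] |mm| 18.3 minz 0.0104
```

View pics/w3.png

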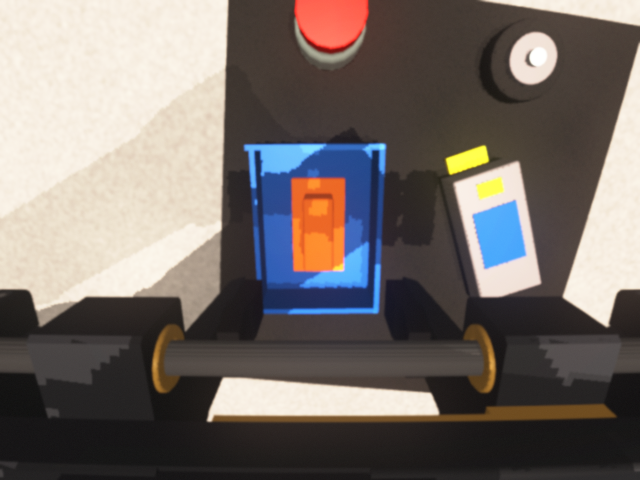

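Emit:
play_rows:
  steps:
    - [-6.3,21.4,5.7,0.0009,-0.0002,-0.0473,0.85]
    - [-6.3,21.4,5.7,0.0009,-0.0002,-0.0473,0.85]
    - [-6.3,21.4,5.7,0.0009,-0.0002,-0.0473,0.85]
    - [-6.3,21.4,5.7,0.0009,-0.0002,-0.0473,0.85]
    - [-6.3,21.4,5.7,0.0009,-0.0002,-0.0473,0.85]
    - [-6.3,21.4,5.7,0.0009,-0.0002,-0.0473,0.85]
    - [-6.3,21.4,5.7,0.0009,-0.0002,-0.0473,0.85]
    - [0,0,10,0,0,0,0.85]
    - [0,0,10,0,0,0,0.85]
    - [0,0,10,0,0,0,0.85]
    - [0,0,0,0,0,0,0.85]
    - [0,0,0,0,0,0,0.85]

```text
t: 9.5
position: [0.6277, 0.1894, 0.0855]
tool_rot: [-3.135, -0.001, 2.046]
wrist_force: [0.1, -0.1, 0.7]
opening: 0.075
```

Run:
```python
from h import *
s=state(); print(np.round(s['position'],4),np.round(s['tool_rot'],4),np.round(s['q'],3),np.round(s['wrist_force'],2),s['t'],s['opening'])
im=snapshot('wrist'); cv2.imwrite("pics/w4.png",im[:,:,::-1]);np.save('w4.npy',np.r_[s['position'],s['tool_rot']])
g=[.6307,.1906]
T=row(cur(),pose([*g,.0105],[np.pi,0,2.045]),5)
```

```text
[0.6277 0.1894 0.0855] [-3.1345e+00 -8.0000e-04  2.0457e+00] [ 0.024  0.812 -0.587  1.585  0.531  0.917 -0.276] [ 0.07 -0.13  0.73] 9.5 0.07497845456898024
5 x [-0.1, 0.6, 15.1, -0.0012, -0.0001, 0.0001] end [0.6308 0.1904 0.0105] [-3.1415e+00 -2.0000e-04  2.0452e+00] |mm| 15.1 minz 0.0105
```

View pics/w4.png

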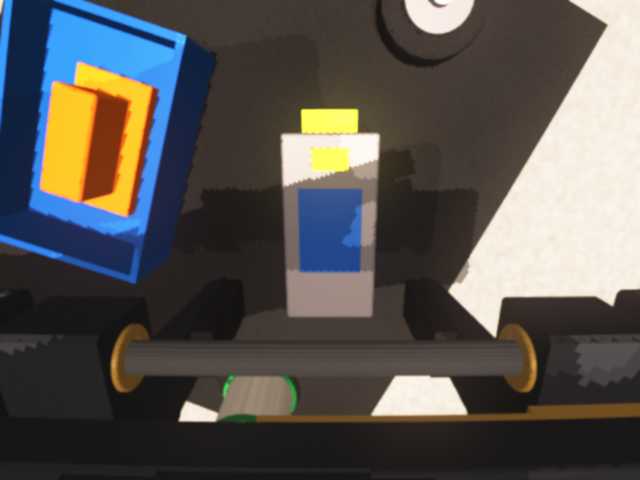

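Run:
```python
from h import *
p=np.load('w4.npy'); C=cam('wrist',{'position':p[:3],'tool_rot':p[3:]})
X=onz(C,[(281,134.5),(380,134.5),(374,317),(288,317)],.04); print(np.round(X,4),X.mean(0))
for i in range(4):
    d=X[(i+1)%4]-X[i]; print('  ',round(float(np.linalg.norm(d)),4),round(float(np.arctan2(d[1],d[0])),3))
X=onz(C,[(301,109),(358,109)],.008);print(X,X.mean(0))
```

```text
[[0.5739 0.2444 0.04  ]
 [0.6211 0.2687 0.04  ]
 [0.672  0.1723 0.04  ]
 [0.6244 0.1475 0.04  ]] [0.62285035 0.2082639  0.04      ]
   0.0531 0.476
   0.1091 -1.084
   0.0537 -2.662
   0.1093 2.052
[[0.57453949 0.26213881 0.008     ]
 [0.60568745 0.27815485 0.008     ]] [0.59011347 0.27014683 0.008     ]
```

Emit:
play_rows:
  steps:
    - [0,0.8,20,-0.0012,0,0,0.85]
    - [0,0.8,20,-0.0012,0,0,0.85]
    - [0,0.8,18,-0.0012,0,0,0.85]
    - [0,0.6,12,-0.0012,0,0,0.85]
    - [0,0.3,5,-0.0012,0,0,0.85]
    - [0,0,0,0,0,0,0.85]
    - [0,0,0,0,0,0,0.85]

```text
t: 10.25
position: [0.6315, 0.1912, 0.0113]
tool_rot: [3.141, -0.001, 2.045]
wrist_force: [-0.3, -0.6, 0.0]
opening: 0.0749
```

Close on the pack and lift a little.

Emit:
play_rows:
  steps:
    - [0,0,0,0,0,0,0.4]
    - [0,0,0,0,0,0,0.4]
    - [0,0,0,0,0,0,0.4]
    - [0,0,0,0,0,0,0.4]
    - [0,0,0,0,0,0,0.4]
    - [0,0,0,0,0,0,0.4]

```text
t: 10.85
position: [0.6312, 0.1909, 0.0111]
tool_rot: [3.141, -0.0, 2.045]
wrist_force: [-1.3, -1.3, 6.0]
opening: 0.0538
```

Run:
```python
from h import *
s=state();print(np.round(s['position'],4),np.round(s['tool_rot'],4),s['opening'])
T=cur();T2=T.copy();T2[2,3]=.26
T=row(T,T2,6)
# vac pre-insert viewpoint
V=pose([.5312,-.2119,0],[0,0,.0705])
np.save('grasp.npy',cur())
G=cur(); P=pose([.6243,.2037,.021],[0,0,2.045]); PG=np.linalg.inv(P)@G; print(pt(PG)); 
T=row(T,pose([.50,-.215,.26],[np.pi,0,.0705]),17)
```

```text
[0.6312 0.1909 0.0111] [ 3.1415e+00 -5.0000e-04  2.0454e+00] 0.053798976597650115
6 x [0.0, 0.0, -41.5, 0.0, 0.0, -0.0] end [0.6313 0.1907 0.2601] [ 3.1415e+00 -5.0000e-04  2.0454e+00] |mm| 41.5 minz 0.0526
(array([-0.0146, -0.0003, -0.0099]), array([ 3.1415e+00, -5.0000e-04,  4.0000e-04]))
17 x [-29.4, 4.2, -0.0, -0.0, -0.0, 0.1162] end [ 0.4998 -0.2154  0.2599] [-3.1411e+00  1.0000e-04  7.0000e-02] |mm| 29.7 minz 0.2599
```

Emit:
play_rows:
  steps:
    - [0,0,-15,0,0,0,0.4]
    - [0,0,-35,0,0,0,0.4]
    - [0,0,-45,0,0,0,0.4]
    - [0,0,-45,0,0,0,0.4]
    - [0,0,-45,0,0,0,0.4]
    - [0,0,-45,0,0,0,0.4]
    - [0,0,-20,0,0,0,0.4]
    - [0,0,0,0,0,0,0.4]

```text
t: 11.65
position: [0.6324, 0.1917, 0.2645]
tool_rot: [3.136, 0.0, 2.046]
wrist_force: [0.8, 0.1, -3.8]
opening: 0.0539
```

Emit:
play_rows:
  steps:
    - [-29.4,4.2,0,0,0,0.1162,0.4]
    - [-29.4,4.2,0,0,0,0.1162,0.4]
    - [-29.4,4.2,0,0,0,0.1162,0.4]
    - [-29.4,4.2,0,0,0,0.1162,0.4]
    - [-29.4,4.2,0,0,0,0.1162,0.4]
    - [-29.4,4.2,0,0,0,0.1162,0.4]
    - [-29.4,4.2,0,0,0,0.1162,0.4]
    - [-29.4,4.2,0,0,0,0.1162,0.4]
    - [-29.4,4.2,0,0,0,0.1162,0.4]
    - [-29.4,4.2,0,0,0,0.1162,0.4]
    - [-29.4,4.2,0,0,0,0.1162,0.4]
    - [-29.4,4.2,0,0,0,0.1162,0.4]
    - [-29.4,4.2,0,0,0,0.1162,0.4]
    - [-29.4,4.2,0,0,0,0.1162,0.4]
    - [-29.4,4.2,0,0,0,0.1162,0.4]
    - [-29.4,4.2,0,0,0,0.1162,0.4]
    - [-29.4,4.2,0,0,0,0.1162,0.4]
    - [0,0,0,0,0,0,0.4]
    - [0,0,0,0,0,0,0.4]

```text
t: 13.55
position: [0.4984, -0.2153, 0.2591]
tool_rot: [-3.14, 0.003, 0.07]
wrist_force: [1.1, 0.9, -3.9]
opening: 0.0537
```

Run:
```python
from h import *
s=state(); print(np.round(s['position'],4),np.round(s['tool_rot'],4),np.round(s['q'],3),np.round(s['wrist_force'],2),s['t'],s['opening'])
im=snapshot('wrist'); cv2.imwrite("pics/w5.png",im[:,:,::-1]);np.save('w5.npy',np.r_[s['position'],s['tool_rot']])
```

```text
[ 0.4984 -0.2153  0.2591] [-3.14e+00  3.00e-03  7.02e-02] [ 0.496  0.344 -0.214  1.79   0.083  1.02  -1.25 ] [ 1.13  0.88 -3.91] 13.55 0.05366398175189059
```

View pics/w5.png

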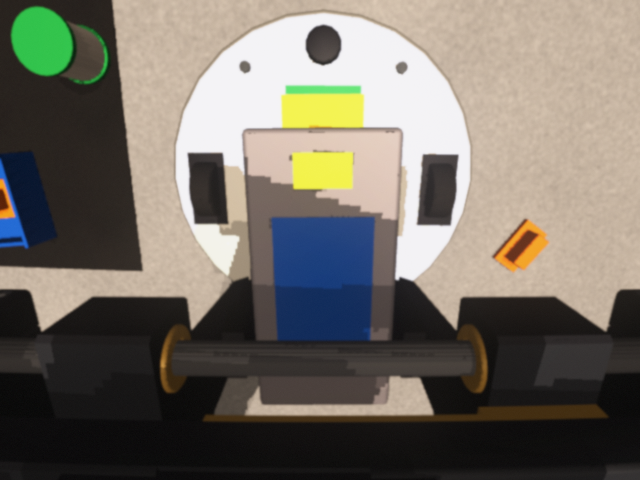

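Run:
```python
from h import *
p=np.load('w5.npy'); C=cam('wrist',{'position':p[:3],'tool_rot':p[3:]}); T=pose(p[:3],p[3:])
t=lambda L:(T@np.c_[np.array(L)/1000,np.ones(len(L))].T).T[:,:3]
print(proj(C,t([(88.6,-17,3.1),(88.6,17,3.1),(74.6,-27,-28.9),(74.6,27,-28.9)])))
# unprojected to tool frame at those z
def tool(uv,z):
    K,D,Rm,e=C; e,d=rays(C,[uv]); Ti=np.linalg.inv(T); eo=Ti[:3,:3]@e+Ti[:3,3]; dd=Ti[:3,:3]@d[0]; return np.round((eo+dd*((z/1000-eo[2])/dd[2]))*1000,1)
im=cv2.imread('pics/w5.png')[:,:,::-1].copy()
m=mask(im,'yellow'); c=[c for c in cv2.findContours(m,0,1)[0] if cv2.contourArea(c)>500]
for k in c: print(cv2.boundingRect(k))
print(tool((281.5,94),3.1),tool((363.5,94),3.1),tool((245,129),-28.9),tool((402,128.5),-28.9))
```

```text
[[282.41275801  95.31417172]
 [366.15529624  95.36274723]
 [242.05857794 129.43518389]
 [407.1838307  129.50467864]]
(292, 152, 61, 38)
(282, 94, 81, 34)
[ 89.1 -17.4   3.1] [89.1 15.9  3.1] [ 74.7 -26.  -28.9] [ 74.9  25.3 -28.9]
```

```bash
cat >> h.py <<'E'
V=pose([.5312,-.2119,.070],[0,0,.0705])   # bay_floor frame
TIPinTOOL=pose([.0888,-.0005,.0091],[np.pi,0,0])
def tgt(th,x,z,y=0):
    return V@pose([x/1000,y/1000,z/1000],[0,np.radians(th),0])@np.linalg.inv(TIPinTOOL)
def where(T=None):
    T=cur() if T is None else T
    P=np.linalg.inv(V)@T@TIPinTOOL
    print('tip in bay mm',np.round(P[:3,3]*1000,1),'rpy deg',np.round(np.degrees(R.from_matrix(P[:3,:3]).as_euler('xyz')),2))
E
python3 - <<'E'
from h import *
where()
T=row(cur(),tgt(12,56,45),9); where(T)
T=row(T,tgt(12,60,12),4); where(T)
T=row(T,tgt(12,61,3),3); where(T)
E
```

```text
tip in bay mm [ 56.8  -0.  180.1] rpy deg [0.1  0.11 0.06]
9 x [1.6, -0.0, 12.9, -0.0002, -0.0231, 0.0001] end [ 0.5028 -0.2144  0.1427] [3.1414 0.2098 0.0708] |mm| 13.0 minz 0.1427
tip in bay mm [56.4 -0.  45.3] rpy deg [-1.000e-02  1.202e+01  2.000e-02]
4 x [2.6, -0.0, 8.0, 0.0001, 0.0001, 0.0001] end [ 0.5063 -0.2142  0.1092] [-3.1415  0.2094  0.0704] |mm| 8.4 minz 0.1092
tip in bay mm [59.9 -0.  11.8] rpy deg [ 1.0e-02  1.2e+01 -0.0e+00]
3 x [1.0, -0.0, 2.8, -0.0, -0.0, -0.0] end [ 0.5075 -0.2141  0.1004] [-3.1415  0.2094  0.0704] |mm| 3.0 minz 0.1004
tip in bay mm [61.1 -0.   3. ] rpy deg [ 1.0e-02  1.2e+01 -0.0e+00]
```

Run:
```python
from h import *
T=row(cur(),tgt(14,56,45),10); where(T)
T=row(T,tgt(14,60,10),4); where(T)
```

```text
10 x [1.7, -0.0, 11.3, -0.0002, -0.0242, 0.0001] end [ 0.5038 -0.2144  0.1455] [3.1412 0.2439 0.0707] |mm| 11.4 minz 0.1455
tip in bay mm [56.4 -0.  45.2] rpy deg [-2.000e-02  1.397e+01  1.000e-02]
4 x [3.0, -0.0, 8.3, 0.0001, -0.0001, 0.0001] end [ 0.5074 -0.2141  0.1104] [3.1415 0.2443 0.0703] |mm| 8.8 minz 0.1104
tip in bay mm [60.  -0.1 10.1] rpy deg [-1.0e-02  1.4e+01 -1.0e-02]
```

Emit:
play_rows:
  steps:
    - [1.7,0,11.3,-0.0002,-0.0242,0.0001,0.4]
    - [1.7,0,11.3,-0.0002,-0.0242,0.0001,0.4]
    - [1.7,0,11.3,-0.0002,-0.0242,0.0001,0.4]
    - [1.7,0,11.3,-0.0002,-0.0242,0.0001,0.4]
    - [1.7,0,11.3,-0.0002,-0.0242,0.0001,0.4]
    - [1.7,0,11.3,-0.0002,-0.0242,0.0001,0.4]
    - [1.7,0,11.3,-0.0002,-0.0242,0.0001,0.4]
    - [1.7,0,11.3,-0.0002,-0.0242,0.0001,0.4]
    - [1.7,0,11.3,-0.0002,-0.0242,0.0001,0.4]
    - [1.7,0,11.3,-0.0002,-0.0242,0.0001,0.4]
    - [3,0,8.3,0,0,0,0.4]
    - [3,0,8.3,0,0,0,0.4]
    - [3,0,8.3,0,0,0,0.4]
    - [3,0,8.3,0,0,0,0.4]
    - [0,0,0,0,0,0,0.4]
    - [0,0,0,0,0,0,0.4]

```text
t: 15.2
position: [0.5078, -0.2151, 0.1115]
tool_rot: [3.14, 0.243, 0.069]
wrist_force: [-0.3, 1.2, -3.6]
opening: 0.0538
```

Run:
```python
from h import *
s=state(); print(np.round(s['wrist_force'],2),s['t'],s['opening'])
where()
im=snapshot('wrist'); cv2.imwrite("pics/w6.png",im[:,:,::-1]);np.save('w6.npy',np.r_[s['position'],s['tool_rot']])
b=snapshot('side');cv2.imwrite('pics/s6.png',cv2.resize(b[220:400,200:420,::-1],None,fx=3.3,fy=3.3,interpolation=2))
T=row(cur(),tgt(14,61.5,2.0),3); where(T)
```

```text
[-0.29  1.23 -3.57] 15.2 0.0537588048972614
tip in bay mm [60.5 -1.2 11.4] rpy deg [-0.09 13.9  -0.1 ]
3 x [1.0, -0.4, 3.1, 0.0005, -0.0009, -0.0006] end [ 0.5088 -0.2139  0.1022] [-3.1416  0.2444  0.0706] |mm| 3.3 minz 0.1022
tip in bay mm [61.4  0.1  1.9] rpy deg [0.0e+00 1.4e+01 1.0e-02]
```

View pics/w6.png

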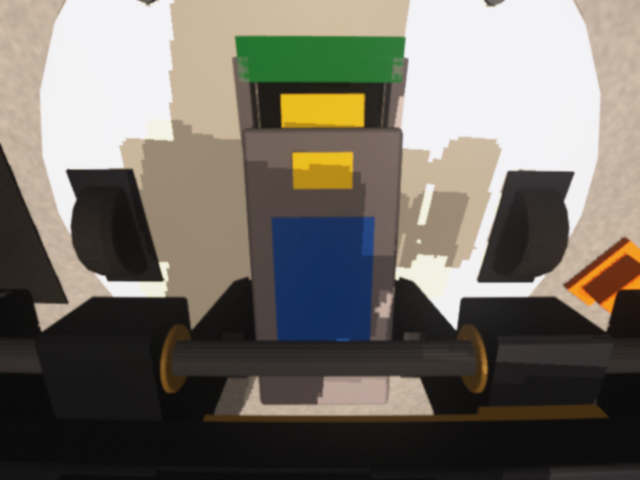

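View pics/s6.png

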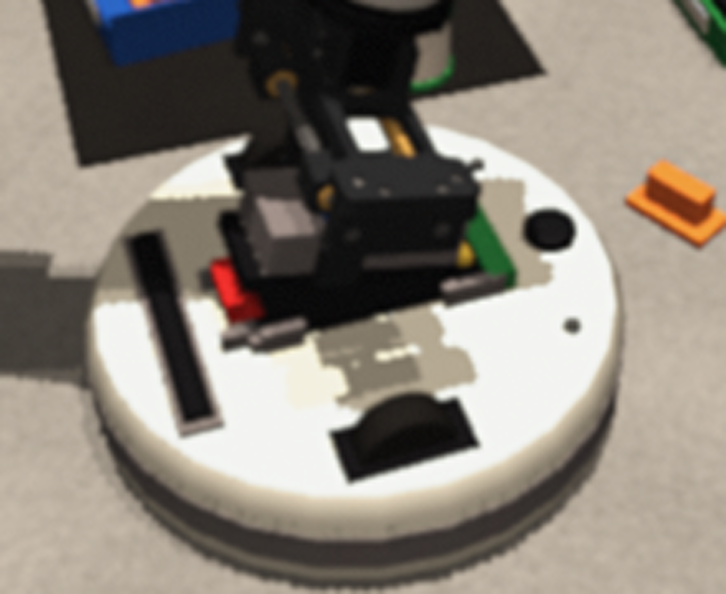

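Run:
```python
from h import *
p=np.load('w6.npy'); C=cam('wrist',{'position':p[:3],'tool_rot':p[3:]})
im=cv2.imread('pics/w6.png')[:,:,::-1].copy()
h=cv2.cvtColor(im,cv2.COLOR_RGB2HSV)
m=((h[...,0]>50)&(h[...,0]<80)&(h[...,1]>120)).astype(np.uint8);m[:,:200]=0;m[:,450:]=0
c=max(cv2.findContours(m,0,1)[0],key=cv2.contourArea);x,y,w,hh=cv2.boundingRect(c);print(x,y,w,hh)
for r in (38,45,60,75,79,81): 
    k=np.where(m[r])[0]; print(r,k.min() if len(k) else None,k.max() if len(k) else None)
Vi=np.linalg.inv(V)
def bay(uv,z): 
    X=onz(C,uv,.07+z/1000); return np.round((np.c_[X,np.ones(len(X))]@Vi.T)[:,:3]*1000,1)
print('lip rear',bay([(236,37),(405.5,37)],14.5),'front',bay([(239,81.5),(404.5,81.5)],14.5))
my=mask(im,'yellow')
for k in cv2.findContours(my,0,1)[0]:
    if cv2.contourArea(k)>500: print(cv2.boundingRect(k))
# tongue top tip corners at height: tip bottom z 11.4 + 6*cos
print('tongue',bay([(281,94),(365,94)],11.4+5.8))
```

```text
236 37 168 46
38 236 403
45 237 403
60 242 392
75 244 390
79 250 395
81 250 391
lip rear [[ 82.7  32.3  14.5]
 [ 82.7 -33.   14.5]] front [[ 66.8  33.   14.5]
 [ 66.7 -34.4  14.5]]
(294, 153, 58, 17)
(282, 95, 82, 31)
tongue [[ 62.3  15.9  17.2]
 [ 62.2 -18.2  17.2]]
```

Emit:
play_rows:
  steps:
    - [1.0,-0.25,3.1,0,0,0,0.4]
    - [1.0,-0.25,3.1,0,0,0,0.4]
    - [1.0,-0.25,2.5,0,0,0,0.4]
    - [0,0,0,0,0,0,0.4]
    - [0,0,0,0,0,0,0.4]

```text
t: 15.8
position: [0.5086, -0.2142, 0.1022]
tool_rot: [3.14, 0.243, 0.069]
wrist_force: [-0.8, -0.5, -3.5]
opening: 0.0538
```

Run:
```python
from h import *
s=state(); print(np.round(s['wrist_force'],2),np.round(s['torque'],2),s['t'],s['opening'])
where()
T=row(cur(),tgt(14,74,1.2,-.5),6); where(T)
```

```text
[-0.76 -0.47 -3.51] [ 0.06 -0.32  0.01] 15.8 0.05377429273401769
tip in bay mm [61.3 -0.3  2. ] rpy deg [-0.09 13.91 -0.09]
6 x [2.1, 0.0, -0.4, 0.0002, -0.0003, -0.0003] end [ 0.5214 -0.2133  0.1015] [-3.1414  0.2445  0.0708] |mm| 2.1 minz 0.1015
tip in bay mm [74.1 -0.2  1.2] rpy deg [1.000e-02 1.401e+01 2.000e-02]
```

Free so far (force is just the pack's weight). Slide the tongue under the lip.

Emit:
play_rows:
  steps:
    - [2.1,0,-0.4,0,0,0,0.4]
    - [2.1,0,-0.4,0,0,0,0.4]
    - [2.1,0,-0.4,0,0,0,0.4]
    - [2.1,0,-0.4,0,0,0,0.4]
    - [2.1,0,-0.4,0,0,0,0.4]
    - [1.6,0,-0.4,0,0,0,0.4]
    - [0,0,0,0,0,0,0.4]
    - [0,0,0,0,0,0,0.4]

```text
t: 16.6
position: [0.5209, -0.2134, 0.1017]
tool_rot: [3.14, 0.243, 0.069]
wrist_force: [-0.3, -0.6, -4.6]
opening: 0.0537
```

Run:
```python
from h import *
s=state(); print(np.round(s['wrist_force'],2),np.round(s['torque'],2),s['t'],s['opening'])
where()
im=snapshot('wrist'); cv2.imwrite("pics/w7.png",im[:,:,::-1])
```

```text
[-0.3  -0.56 -4.59] [-0.03 -0.32 -0.03] 16.6 0.05365508748740157
tip in bay mm [73.7 -0.4  1.5] rpy deg [-0.09 13.9  -0.09]
```

View pics/w7.png

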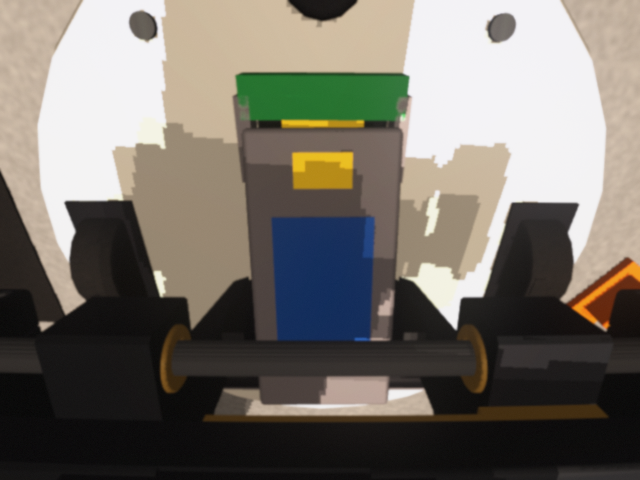

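Run:
```python
from h import *
T=row(cur(),tgt(5,74,.8,-.4),6); where(T)
T=row(T,tgt(-0.5,74,-.3,-.4),6); where(T)
```

```text
6 x [-0.1, 0.0, 2.4, 0.0002, 0.0259, -0.0003] end [ 0.5178 -0.2136  0.0877] [3.1415 0.087  0.0708] |mm| 2.4 minz 0.0877
tip in bay mm [74.2 -0.2  0.9] rpy deg [-0.    4.99  0.02]
6 x [-0.2, 0.0, 1.6, 0.0, 0.016, 0.0] end [ 0.5162 -0.2137  0.0781] [ 3.1415 -0.009   0.0708] |mm| 1.6 minz 0.0781
tip in bay mm [73.8 -0.2 -0.2] rpy deg [-0.   -0.51  0.02]
```

Emit:
play_rows:
  steps:
    - [-0.1,0,2.4,0,0.0259,0,0.4]
    - [-0.1,0,2.4,0,0.0259,0,0.4]
    - [-0.1,0,2.4,0,0.0259,0,0.4]
    - [-0.1,0,2.4,0,0.0259,0,0.4]
    - [-0.1,0,2.4,0,0.0259,0,0.4]
    - [-0.1,0,2.4,0,0.0259,0,0.4]
    - [0,0,0,0,0,0,0.4]
    - [0,0,0,0,0,0,0.4]

```text
t: 17.45
position: [0.5182, -0.2137, 0.088]
tool_rot: [3.14, 0.087, 0.069]
wrist_force: [1.0, -1.4, -3.9]
opening: 0.0536
```

Run:
```python
from h import *
s=state(); print(np.round(s['wrist_force'],2),np.round(s['torque'],2),s['t'],s['opening'])
where()
T=row(cur(),tgt(-0.5,74,-.3,-.4),6); where(T)
```

```text
[ 1.02 -1.37 -3.87] [-0.01 -0.34  0.03] 17.45 0.05362559538043462
tip in bay mm [74.6 -0.5  1.2] rpy deg [-0.1   4.98 -0.08]
6 x [-0.2, 0.0, 1.7, 0.0003, 0.0159, -0.0002] end [ 0.5165 -0.2138  0.0778] [-3.1415 -0.0086  0.0704] |mm| 1.7 minz 0.0778
tip in bay mm [74.1 -0.4 -0.5] rpy deg [ 0.01 -0.49 -0.  ]
```

Emit:
play_rows:
  steps:
    - [-0.2,0,1.7,0,0.0159,0,0.4]
    - [-0.2,0,1.7,0,0.0159,0,0.4]
    - [-0.2,0,1.7,0,0.0159,0,0.4]
    - [-0.2,0,1.7,0,0.0159,0,0.4]
    - [-0.2,0,1.7,0,0.0159,0,0.4]
    - [-0.2,0,1.7,0,0.0159,0,0.4]
    - [0,0,0,0,0,0,0.4]
    - [0,0,0,0,0,0,0.4]

```text
t: 18.25
position: [0.5167, -0.2137, 0.079]
tool_rot: [3.14, -0.01, 0.069]
wrist_force: [-0.4, 0.8, 11.3]
opening: 0.0539
```

Run:
```python
from h import *
s=state(); print(np.round(s['wrist_force'],2),np.round(s['torque'],2),s['t'],s['opening'])
where()
im=snapshot('wrist'); cv2.imwrite("pics/w8.png",im[:,:,::-1])
b=snapshot('side');cv2.imwrite('pics/s8.png',cv2.resize(b[240:370,220:400,::-1],None,fx=4,fy=4,interpolation=2))
b=snapshot('scene');cv2.imwrite('pics/c8.png',cv2.resize(b[190:310,180:320,::-1],None,fx=5,fy=5,interpolation=2))
```

```text
[-0.38  0.84 11.26] [0.59 0.58 0.05] 18.25 0.053934632988384315
tip in bay mm [74.3 -0.4  0.8] rpy deg [-0.11 -0.58 -0.07]
```

View pics/s8.png

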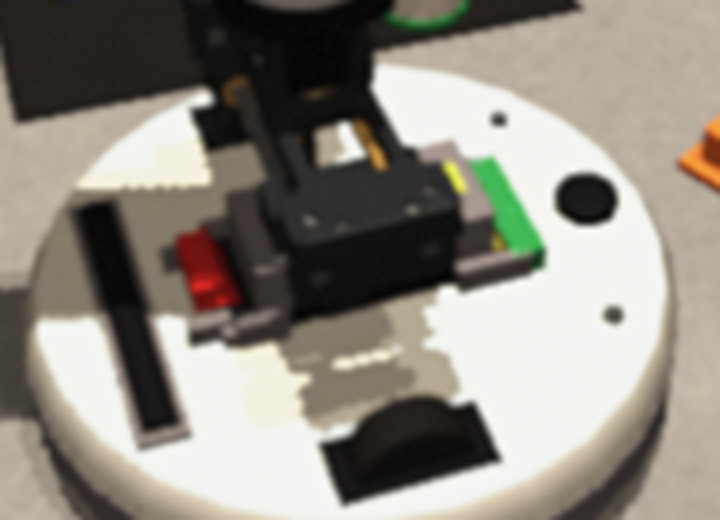

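View pics/c8.png

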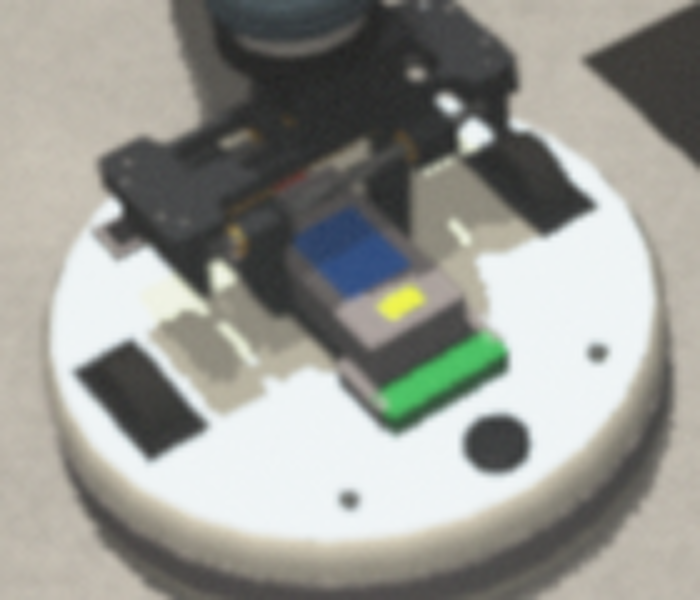

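Emit:
play_rows:
  steps:
    - [0,0,1,0,0,0,0.4]
    - [0,0,0,0,0,0,0.4]

```text
t: 18.6
position: [0.5167, -0.2137, 0.0789]
tool_rot: [3.139, -0.01, 0.069]
wrist_force: [-4.9, 2.7, 22.3]
opening: 0.0535
```

Emit:
play_rows:
  steps:
    - [0,0,-1,0,0,0,0.4]
    - [0,0,0,0,0,0,0.85]
    - [0,0,0,0,0,0,0.85]
    - [0,0,0,0,0,0,0.85]
    - [0,0,0,0,0,0,0.85]
    - [0,0,0,0,0,0,0.85]
    - [0,0,-20,0,0,0,0.85]
    - [0,0,-40,0,0,0,0.85]
    - [-4,0,-45,0,0,0,0.85]
    - [-20,0,-45,0,0,0,0.85]
    - [-20,0,-20,0,0,0,0.85]
    - [-20,0,0,0,0,0,0.85]
    - [0,0,0,0,0,0,0.85]
    - [0,0,0,0,0,0,0.85]

```text
t: 20.0
position: [0.451, -0.218, 0.247]
tool_rot: [3.14, -0.009, 0.069]
wrist_force: [0.3, 0.5, -0.9]
opening: 0.0749
```

Run:
```python
from h import *
s=state(); print(np.round(s['position'],4),np.round(s['tool_rot'],4),np.round(s['wrist_force'],2),s['t'],s['opening'])
im=snapshot('wrist'); cv2.imwrite("pics/w9.png",im[:,:,::-1]);np.save('w9.npy',np.r_[s['position'],s['tool_rot']])
b=snapshot('side');cv2.imwrite('pics/s9.png',cv2.resize(b[240:370,220:400,::-1],None,fx=4,fy=4,interpolation=2))
b=snapshot('scene');cv2.imwrite('pics/c9.png',cv2.resize(b[190:310,180:320,::-1],None,fx=5,fy=5,interpolation=2))
```

```text
[ 0.451 -0.218  0.247] [ 3.1401 -0.0085  0.069 ] [ 0.33  0.51 -0.86] 20.0 0.07489750598125616
```

View pics/w9.png

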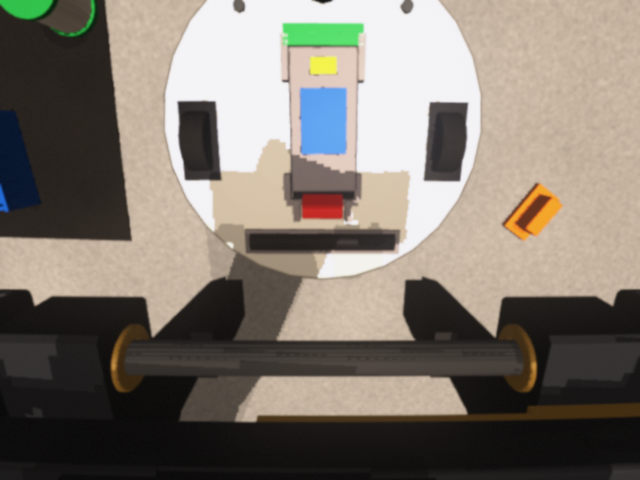

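View pics/s9.png

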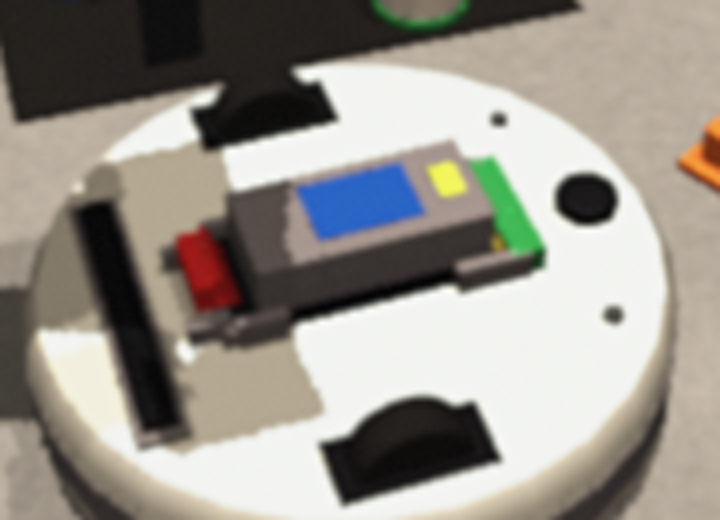

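View pics/c9.png

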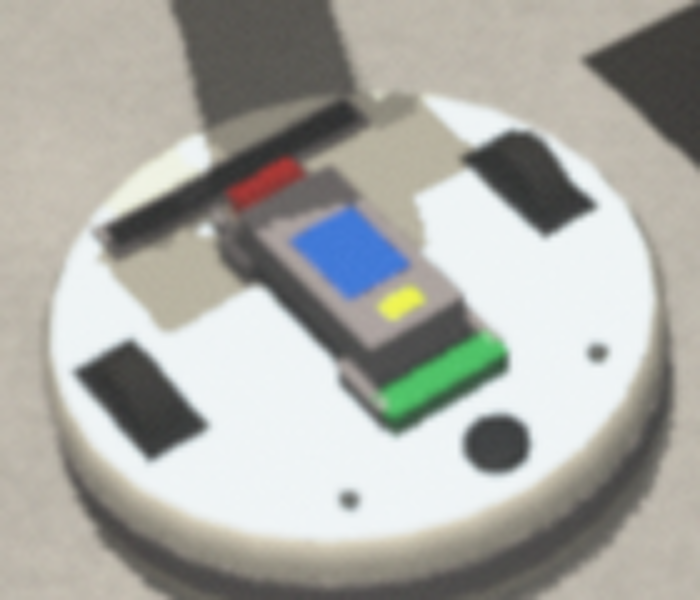

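Run:
```python
from h import *
Vi=np.linalg.inv(V)
bay=lambda X: np.round((np.c_[X,np.ones(len(X))]@Vi.T)[:,:3]*1000,1)
for f in ('w1','w9'):
    p=np.load(f+'.npy'); C=cam('wrist',{'position':p[:3],'tool_rot':p[3:]})
    im=cv2.imread(f'pics/{f}.png')[:,:,::-1].copy(); m=mask(im,'red'); c=max(cv2.findContours(m,0,1)[0],key=cv2.contourArea); x,y,w,h=cv2.boundingRect(c); print(f,(x,y,w,h),'rear top edge at bay',bay(onz(C,[(x,y+h),(x+w,y+h)],.099)).tolist())
print('pack top (w9)',bay(onz(C,[(290,46),(357,46),(353,193),(291,193)],.108)).tolist())
ims={n:snapshot(n) for n in('side','scene')}
for n in ims: print(n,[ (b[0],b[1].tolist(),b[2].tolist()) for b in blobs(ims[n],'red')])
S=cam('scene');D=cam('side')
sd=lambda x,y:(220+x/4-.4,240+y/4-.4); sc=lambda x,y:(180+x/5-.4,190+y/5-.4)
for n,a,b in (('front +y',(463,297),(456,142)),('front -y',(375,352),(494,220)),('rear -y',(247,221),(250,260)),('rear +y',(335,172),(228,191)),('patch rear+y',(348,206),(298,187)),('patch front-y',(349,299),(424,219))):
    X,r=tri([S,D],[sc(*a),sd(*b)]); print(n,bay([X]),np.round(np.array(r)*1000,1))
```

```text
w1 (308, 240, 38, 24) rear top edge at bay [[-74.9, 18.0, 29.0], [-74.9, -18.2, 29.0]]
w9 (302, 194, 41, 24) rear top edge at bay [[-75.0, 18.2, 29.0], [-75.1, -17.8, 29.0]]
pack top (w9) [[59.8, 24.5, 38.0], [59.7, -26.0, 38.0], [-51.7, -25.3, 38.0], [-51.7, 26.5, 38.0]]
side [(np.int32(190), [270.7, 307.3], [264, 297, 15, 21])]
scene [(np.int32(151), [406.4, 154.4], [399, 149, 16, 12]), (np.int32(45), [232.6, 225.7], [227, 222, 12, 8])]
front +y [[60.4 24.4 37. ]] [0.3 0.3]
front -y [[ 59.7 -24.9  32.8]] [0.9 0.9]
rear -y [[-48.9 -20.9  34.7]] [4. 4.]
rear +y [[-47.2  27.4  34.9]] [1.5 1.5]
patch rear+y [[-18.4  15.3  40.6]] [0.2 0.2]
patch front-y [[ 29.  -17.7  37. ]] [1.1 1.1]
```

Run:
```python
from h import *
b=snapshot('scene');cv2.imwrite('pics/c10.png',b[:,:,::-1])
for c in ('green','red','orange','blue'):
    for k in blobs(b,c): print(c,*k)
```

```text
green 332 [366.6 232.4] [355 224  24  18]
green 138 [267.8 264.5] [258 258  22  15]
green 537 [453.  310.6] [409 276  79  62]
green 937 [264.8 427.2] [217 383  90  81]
red 149 [406.4 154.4] [399 149  16  12]
red 45 [232.6 225.7] [227 222  12   8]
orange 342 [367.  186.3] [354 174  27  24]
orange 270 [148.1 293.6] [141 282  15  23]
orange 309 [331.3 316.5] [321 304  22  25]
blue 132 [386.1 178.1] [374 163  24  27]
blue 140 [351.1 182.4] [337 169  33  24]
blue 19 [369.5 197. ] [361 192  17  10]
blue 194 [249.6 240. ] [240 232  21  17]
blue 376 [497.4 283.5] [461 256  72  47]
blue 614 [397.1 346.9] [350 308  85  69]
blue 778 [335.5 385.5] [287 344  89  76]
```

View pics/c10.png

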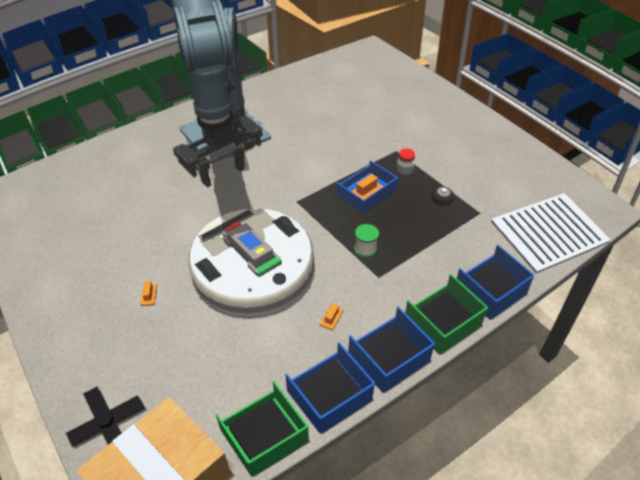

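The picture shows the block in the bin at about (367,186) and the pack seated at (250,240). The filter (366.6,232.4) and jar (406,154) have not moved, and the wheel still stands at about (444,194). Handing in.

```bash
python3 -c "
from rig import *
print(finish_job())"
```

```text
the job is handed in; nothing more can be done
None
```

The job is done and handed in at about 20 s of the 58 s allowed; no verdict was reported.

- **Block:** I gripped the orange transport block by its rib and set it flat and upright in the blue bin. Later pictures confirm it is there.
- **Pack:** I tilted it 14°, slid its yellow tongue under the green lip and swung it flat. Pressing with about 22 N gave no further travel. I then opened the gripper and moved clear.
- **Seating:** The pack's top edges lie at bay x = -51.7 to 59.8 mm (nominal -51 to 60). The red catch's rear edge measures -75 mm, the same as before the fit, so it is back home over the heel step.
- **Bystanders:** The filter and the jar are at the same pixels as at the start, within 0.1 px. The wheel I compared only by eye, and it looks unmoved.
- **Check that disagreed:** Heights of the pack's top corners from the scene and side cameras scattered from 33 to 41 mm, against a true 38 mm. I put that down to hand-picked corners in blurred images, with ray misses up to 4 mm. For seating I relied on the wrist camera and the force reading instead.

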